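Eject the carved plaque and stop it on the slide

TASK

Pop the small carved plaque out of the ejector jig: press the jig's steel key down as far as it goes with one finger, and have the other finger in the lane of the slide so that it stops the plaque before it runs off the lower end. Do not grip or lift the plaque, and leave the other things on the bench where they are. Finish while holding on: the key still pressed fully down by one finger, and the plaque resting still on the slide against the other.

Things in the scene. Friction and masses are not known exactly. Their poses are not given: they have to be found in the camera images.
- jig: The ejector jig, fixed: plywood base 330 x 170 x 12 mm with a sloping slide on blocks. Origin on the bench under the gate, mid lane; x horizontal, downhill along the slide; z up. The base spans x = -160 to +170 mm, y = -105 to +65 mm. Highest part: the pusher's block at the uphill end (x = -95 to -155 mm), about 160 mm above the bench; all else downhill of the gate is under 100 mm.
- slide: The jig's aluminium slide, tilted 18 degrees (0.314 rad). Origin on its floor at the gate, mid lane, 85 mm above the bench; x downhill along the floor, z square to it. Lane 52 mm wide between side walls 6 mm thick, 12 mm high. Waxed and slippery, it ends open at x = +170 mm (point slide_end): past it the plaque falls off.
- gate (a point): On the lane floor, mid lane, uphill face of the gate: a steel strip across the lane, 8 mm proud of the floor, that holds the plaque. A spring pusher behind the plaque (stroke 22 mm, about 1.3 N) drives it downhill once the gate is lowered by the key, and its weight keeps it sliding: left alone it is off the end in about half a second.
- slide_end (a point): Lower open end of the lane floor, mid lane, 170 mm down the slide from the gate.
- slide_lane (a point): Point on the lane floor, mid lane, straight beside the key: 80 mm (horizontally) downhill of the gate, 59 mm above the bench. The floor rises 0.325 mm for each mm uphill of here and falls as much downhill. The key's centre lies 58 mm from here horizontally, in the jig's -y direction; the top of the lane wall between them is about 71 mm above the bench.
- key_top (a point): Centre of the flat level top of the ejector key, a steel pad 36 mm (jig x) by 34 mm (jig y) beside the slide. Top 79 mm above the bench unpressed, 67 mm fully pressed, i.e. 8 mm above the lane floor beside it: with the key down, a second fingertip at the same height in the lane clears the floor and bars the way of the 20 mm thick plaque. The point moves with the key.
- key (a joint): Travel of the key straight down, in m: 0 unpressed, 0.012 fully down (hard stop). Spring: 3 N at the start, 6 N fully down; it springs up when let go. The gate is one piece with the key and lets the plaque go at about 0.0085.
- plaque: The carved wooden plaque, a loose block 70 mm long (its x, along the slide), 48 mm wide, 20 mm thick, about 75 g, light wood with a raised frame and rosette on top. It waits on the slide just uphill of the gate. Origin at the centre of its underside, axes parallel to the slide's while it lies there.
- gouge_a: About 220 mm, a carving gouge lying flat on the bench, dark turned handle (120 x 24 mm) and steel blade (100 mm long), 25 mm high; bystander, leave alone. Origin on the bench under the handle's front half, x towards the blade.
- gouge_b: About 220 mm, a carving gouge lying flat on the bench, dark turned handle (120 x 24 mm) and steel blade (100 mm long), 25 mm high; bystander, leave alone. Origin on the bench under the handle's front half, x towards the blade.
- gouge_c: About 220 mm, a carving gouge lying flat on the bench, brown turned handle (120 x 24 mm) and steel blade (100 mm long), 25 mm high; bystander, leave alone. Origin on the bench under the handle's front half, x towards the blade.
- mallet: Plain turned wooden carving mallet lying on its side, 240 mm long (its x), 55 mm thick; bystander. Origin on the bench under its middle.
- medallion: Round carved wooden medallion lying flat, 80 mm across, 16 mm high; bystander. Origin at the centre of its underside.
- tape: Tape measure standing on the bench, 65 x 36 x 60 mm; bystander. Origin at the centre of its underside.
- jar: Amber glass varnish jar with a steel cap, 64 mm across, 85 mm high; bystander. Origin at the centre of its underside.
Not all that is in view belongs to the job. There is more than one size of the plaque; the job needs the middle-sized.

How it is judged:
On the way, in this order (a step that is already met when the one before it is completed fails the run):
1. the key is being pressed down (value of joint key above 0.005 m).
2. the plaque has popped past the gate and is stopped by a finger with the key held down (x of plaque in the frame of slide between 0.012 and 0.13 m and contact force between the fingers and plaque above 0.02 N and value of joint key above 0.009 m and linear speed of plaque below 0.02 m/s), for 0.2 s.
At the end, for the whole second after the job is handed in: The key is held at least 9 mm down (of 12); the plaque lies still (under 20 mm/s) on the slide, its centre 12 to 130 mm downhill of the gate and within 10 mm of mid lane and of the floor, a finger touching it and holding it back (all of step 2 and z of plaque in the frame of slide between -0.004 and 0.01 m and y of plaque in the frame of slide between -0.01 and 0.01 m); the arm keeps its last pose, push and grip.
It fails at once if the plaque leaves the slide (x of plaque in the frame of slide above 0.14 m).
It fails at once if the plaque is lifted off the slide (z of plaque in the frame of slide above 0.015 m).
It fails at once if a bystander (gouge, mallet, medallion, tape, jar) is moved more than 30 mm (distance of any of gouge_a, gouge_b, gouge_c, mallet, medallion, tape, jar from where it was at the start of the episode above 0.03 m).
It also fails if it takes over 32 s, if anything falls off the work surface, if the arm or the gripper's body presses on something with over 40 N, if the wrist force passes 120 N, or if a joint passes its speed limit or range.

ROBOT

A 7-joint arm with a two-finger parallel gripper is mounted at the origin on the work surface. World frame = base frame: x ahead of the robot, y to its left, z up, the work surface at z = 0. Lengths are in m, angles in rad, forces in N, time in s.
With the tool pointing down it reaches from about 0.425 to 0.875 m from the base axis. Payload 4.7 kg.
Tool frame: the origin (TCP) lies midway between the tips of the shut fingers; the grasp point (between the pads) lies hold_point_z behind it (hold_point_z is the distance from the TCP to the grasp point, in m); z points along the fingers, y is the direction in which the jaws open and shut (so a half turn about z gives the same grasp; the last joint's range is limited). The gripper opens to 87 mm and grips with 3 to 60 N. Pads are 19 mm wide; open, the fingers measure 117 mm over their backs; the gripper's body (75 mm by 190 mm) begins 51 mm behind the grasp point.
Start: joints at [0.014, 0.321, -0.07, 1.45, 0.023, 1.371, -0.057], TCP at [0.65, -0, 0.199] pointing down, gripper open.
Joint ranges: [-2.86, 2.86], [-0.3, 2.09], [-1.38, 1.24], [0.06, 2.45], [-1.56, 4.7], [0.09, 2.05], [-2.69, 2.69]. Speed limits (rad/s): [2.57, 2.57, 3.14, 3.14, 3.14, 3.14, 3.14].

INTERFACE

Orientations are given as a rotation vector (axis times angle).
In Python, from rig import * gives the robot as it stands.
- The arm moves only by the tool move_arm, never from a script. Its argument "targets" is a list that holds one entry, the list of rows, each a list of 7 numbers: the closure, from 0 (fully open) to 1 (shut), then the shift along the tool's x, y, z in cm, then the turn, a rotation vector about the tool's x, y, z in rad. In form: [[[grip, dx, dy, dz, ax, ay, az], ...]]. A call has 1 to 12 rows; each row shifts and turns the pose as measured when the row begins, along the tool's axes as they then stand; what a row does not reach is not made up. A row lasts 1/8 s, in which the tool goes at most 62.5 mm and 10.7 degrees, less where a joint would pass 70% of its speed; a pose out of reach is approached as far as the arm can. A call with a gripper value outside its range is refused whole. The fingers move at their own pace and stop on an object; "squeeze" is the grip in N (left out, the last holds). Time passes only in rows, so rows that do not move let the fingers close. It gives the time, the measured TCP pose, the force and the opening at its end, in the units of the state.
- state(): the state, without advancing time (a new reading comes with each control period).
- camera(name): name is "scene" or "side" or "wrist"; returns (picture, depth): 420x560x3 uint8, red, green, blue; 420x560 float32, m along the optical axis (not along the pixel's ray), 0 where there is no reading.
- camera_params(name): a dict with "fovy" (degrees; the focal length in pixels is half the picture's height over the tangent of half this angle, whatever the lens; pixels are square), "cx", "cy" (the principal point, pixels), "rvec" (rotation vector, rad) and "tvec" (3), from world to camera coordinates, as OpenCV has them. Camera axes: x right, y down, z forward; pixel columns grow to the right and rows downward; lengths in m; the calibration is good to about 2 mm. The wrist camera is an equidistant fisheye: a pixel r from the principal point sees the ray r / f radians off the axis. A picture is of the moment at which its call begins: read the wrist's pose just before it. camera_params takes no time and is no camera call; for the wrist camera it gives the pose at the moment of the call.
- close_job(): hands the job in, once; it reports no verdict.
The state is a dict: "time_s": time; "q": joint angles; "qd": joint speeds; "effort": joint torques, N m; "tool_pos": TCP position; "tool_rot": TCP orientation; "ft_force": force on the tool from outside, world axes, zero at the start; "wrist_torque": the same for the moment, N m; "grip_width": opening from 0.0 (shut) to 1.0 (fully open).
Only numpy, scipy, OpenCV 4.12 (cv2) and the standard library are available. Lean on these libraries where they do the work, as an engineer would, in place of code of your own. Each camera call takes 0.05 s, during which the arm holds its last target.

## Working session

There is one attempt and no reset: what is moved stays moved. The work goes in short steps, Python scripts to look and compute and a tool call to move; the robot and the scene stay as the last step left them, time stands still between calls to the robot, and variables do not carry over. Pictures are saved under pics/ and viewed, and the job is handed in when it is done.

Besides the shell and the picture viewer there is one more tool, called after "Emit:" by a JSON object that holds its "method" and its "body". move_arm: Moves the arm, as the interface text tells. Its arguments: {"type":"object","properties":{"targets":{"type":"array"},"squeeze":{"type":"number"}},"required":["targets"]}

```bash
mkdir -p pics; ls
cat > h.py <<'E'
from rig import *
import numpy as np, cv2
from scipy.spatial.transform import Rotation as R
def cap(n,tag):
    p=camera_params(n); im,d=camera(n)
    cv2.imwrite(f'pics/{tag}.png',im[:,:,::-1]); np.savez(f'{tag}.npz',im=im,d=d,**{k:np.array(p[k]) for k in p})
def load(tag):
    return np.load(f'{tag}.npz')
def pts(z):
    # world points for all pixels (pinhole)
    d=z['d'];h,w=d.shape;f=h/2/np.tan(np.radians(float(z['fovy']))/2)
    u,v=np.meshgrid(np.arange(w),np.arange(h))
    c=np.stack([(u-float(z['cx']))/f*d,(v-float(z['cy']))/f*d,d],-1)
    Rm=R.from_rotvec(z['rvec']).as_matrix()
    return (c-z['tvec'])@Rm
E
python3 - <<'E'
from h import *
s=state();print(s)
for n in ['scene','side','wrist']:
    cap(n,n+'0');print(camera_params(n))
E
```

```text
pics
{'time_s': 0.0, 'q': array([ 0.01409247,  0.32188324, -0.07008527,  1.45171636,  0.02260509,
        1.37075828, -0.0569217 ]), 'qd': array([-5.65541899e-04,  2.32056987e-03,  2.77151034e-04,  7.70370353e-04,
        4.45544895e-04, -1.33155080e-03, -3.76396410e-05]), 'effort': array([-2.58547143e-04, -4.91284704e+01, -4.03903294e-01, -3.12526345e+01,
       -6.40594075e-02,  4.37659642e-02,  1.61017233e-04]), 'tool_pos': array([ 6.49392078e-01, -4.88851393e-05,  1.98001667e-01]), 'tool_rot': array([-2.2204835 , -2.22052535,  0.00230696]), 'ft_force': array([ 0.06996058, -0.73288749, -0.50409309]), 'wrist_torque': array([ 0.0061123 ,  0.0022954 , -0.02013682]), 'grip_width': 0.9983185637574554}
{'fovy': 51.89393638847143, 'cx': 273.37981355732296, 'cy': 205.38731115417352, 'rvec': array([ 1.70857617,  1.95746868, -0.70967757]), 'tvec': array([ 0.08348934, -0.39470857,  1.59438748])}
{'fovy': 51.39069994170307, 'cx': 281.32751365112927, 'cy': 213.93780347110183, 'rvec': array([ 0.13191131, -2.66587778,  1.55621048]), 'tvec': array([0.56058724, 0.09836245, 1.22539607])}
{'fovy': 65.70646984690485, 'cx': 278.0819309891715, 'cy': 210.5848833537728, 'rvec': array([-2.84099674e+00, -1.66439365e-04,  1.77942465e-03]), 'tvec': array([-0.64995975, -0.03617463,  0.3914457 ])}
```

View pics/scene0.png

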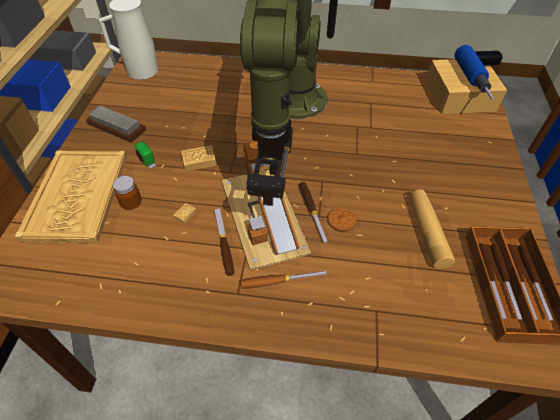

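View pics/side0.png

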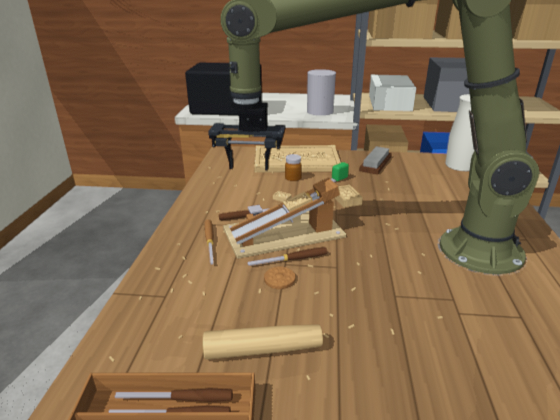

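View pics/wrist0.png

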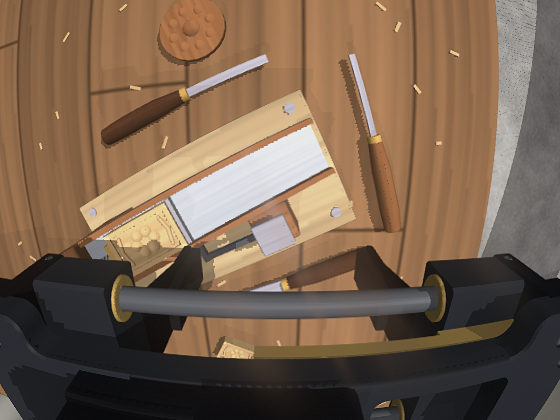

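The wrist view shows the whole jig: the lane runs from about (130,240) to (325,150), the gate line is at about (180,215), and the key pad is at about (272,235). The gouges lie on both sides of the jig. Next I measure positions.

```bash
cat >> h.py <<'E'
def fpts(z):
    d=z['d'];h,w=d.shape;f=h/2/np.tan(np.radians(float(z['fovy']))/2)
    u,v=np.meshgrid(np.arange(w)-float(z['cx']),np.arange(h)-float(z['cy']))
    r=np.hypot(u,v)+1e-9;th=r/f;k=np.tan(th)/r*d
    c=np.stack([u*k,v*k,d],-1)
    return (c-z['tvec'])@R.from_rotvec(z['rvec']).as_matrix()
E
python3 - <<'E'
from h import *
z=load('wrist0');P=fpts(z)
for n,u,v in [('key',272,235),('lane top',190,210),('lane mid',250,180),('lane low',315,150),('plaque',150,230),('base far',290,107),('base near',337,212),('base upl',92,213),('bench',300,300)]:
    print(n,P[v,u].round(4))
im=z['im'].astype(int)
hsv=cv2.cvtColor(z['im'],cv2.COLOR_RGB2HSV)
m=((hsv[...,1]<60)&(hsv[...,2]>110)).astype(np.uint8); m[240:]*=1
m[:, 345:]=0
n,l,st,c=cv2.connectedComponentsWithStats(m,connectivity=4)
for i in range(1,n):
    if st[i,4]>150:
        q=P[l==i];q=q[np.isfinite(q).all(1)]
        print(i,st[i],c[i].round(1),np.median(q,0).round(4),q.min(0).round(3),q.max(0).round(3))
v=cv2.resize(z['im'][60:320,60:420],None,fx=2.2,fy=2.2,interpolation=cv2.INTER_CUBIC)
cv2.imwrite('pics/wz.png',v[:,:,::-1])
E
```

```text
key [ 0.6438 -0.0391  0.0785]
lane top [ 0.5609 -0.0131  0.0773]
lane mid [0.6212 0.0132 0.0583]
lane low [0.6898 0.0414 0.0338]
plaque [ 0.5284 -0.0228  0.1102]
base far [0.6631 0.088  0.0153]
base near [ 0.7209 -0.0353  0.0133]
base upl [ 0.3999 -0.0367  0.0144]
bench [0.6563 0.0318 0.3074]
1 [186  54  83  43 781] [226.9  74.6] [0.5927 0.1267 0.0144] [ 0.542  0.081 -0.001] [0.65  0.152 0.384]
4 [ 170  125  159  115 7764] [249.1 181.6] [0.6203 0.0121 0.0594] [ 0.542 -0.042  0.011] [0.708 0.081 0.384]
61 [121 198  71  46 334] [168.7 218.1] [ 0.5476 -0.0149  0.092 ] [ 0.492 -0.044  0.083] [0.65  0.081 0.384]
66 [ 251  214   45   42 1150] [273.  234.7] [ 0.6448 -0.0388  0.0788] [ 0.617 -0.088  0.012] [0.667 0.081 0.384]
68 [ 85 230  27  29 363] [ 97.3 247. ] [ 0.4652 -0.0419  0.1124] [ 0.452 -0.054  0.104] [0.65  0.081 0.384]
86 [250 281  34  11 216] [269.7 287.6] [ 0.6432 -0.1374  0.0146] [ 0.613 -0.144  0.011] [0.656 0.033 0.305]
90 [128 300 217  10 948] [257.2 305.5] [0.6467 0.0305 0.3088] [0.606 0.029 0.307] [0.669 0.081 0.384]
91 [  0 394  23  26 373] [  7.8 409.4] [-0.0605 -0.5727  0.0332] [-0.109 -0.617  0.002] [ 0.556 -0.012  0.334]
```

View pics/wz.png

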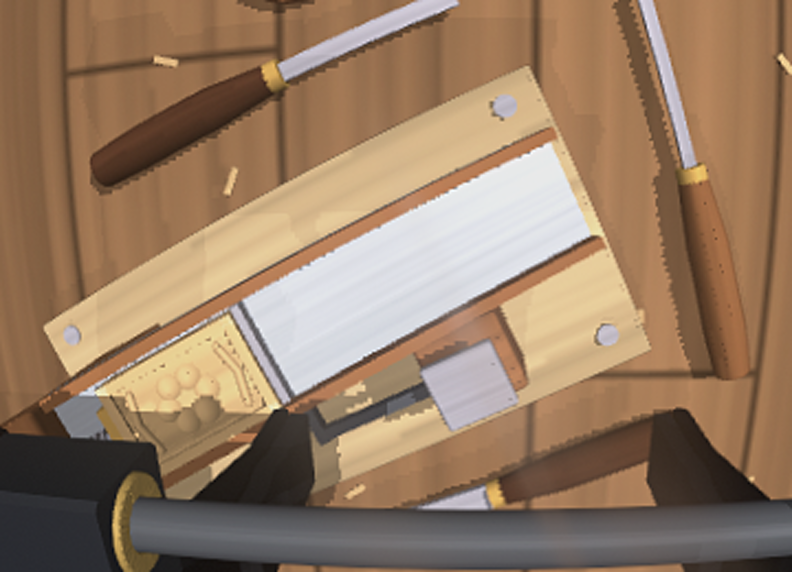

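Run:
```python
from h import *
z=load('wrist0');P=fpts(z)
hsv=cv2.cvtColor(z['im'],cv2.COLOR_RGB2HSV)
m=((hsv[...,1]<60)&(hsv[...,2]>110)).astype(np.uint8);m[:,345:]=0
n,l,st,c=cv2.connectedComponentsWithStats(m,connectivity=4)
K=l==l[235,272]; q=P[K]; q=q[abs(q[:,2]-.0787)<.003]
kr=cv2.minAreaRect((q[:,:2]*1000).astype(np.float32)); print('key',kr)
L=l==l[180,250]; q=P[L]
A=np.c_[q[:,:2],np.ones(len(q))]
w=np.ones(len(q),bool)
for _ in range(6):
    s=np.linalg.lstsq(A[w],q[w,2],rcond=None)[0]; w=abs(A@s-q[:,2])<.003
g=-s[:2];print('slope',np.degrees(np.arctan(np.hypot(*g))),'az',np.degrees(np.arctan2(g[1],g[0])),w.sum())
lr=cv2.minAreaRect((q[w][:,:2]*1000).astype(np.float32));print('lane',lr); b=cv2.boxPoints(lr);print(b)
# scene key cross check
z2=load('scene0');P2=pts(z2)
for n_,a in (('scene',P2),('side',pts(load('side0')))):
    k=np.array(kr[0])/1000
    mm=(abs(a[...,2]-.0787)<.005)&(np.hypot(a[...,0]-k[0],a[...,1]-k[1])<.04)
    qq=a[mm];print(n_,mm.sum(),qq.mean(0) if mm.sum() else None)
```

```text
key ((644.8969116210938, -39.985023498535156), (36.216251373291016, 34.28505325317383), 25.193635940551758)
slope 17.979819018304127 az 25.20734504316394 7650
lane ((623.342041015625, 13.013580322265625), (157.67657470703125, 51.770973205566406), 25.16263771057129)
[[540.97894    2.921463]
 [562.9914   -43.936676]
 [705.70514   23.105698]
 [683.6927    69.96384 ]]
scene 177 [ 0.64444498 -0.0373738   0.07881698]
side 93 [ 0.64145262 -0.03301737  0.07765608]
```

Both cameras agree on the geometry:

- **Key:** centre at (0.645, -0.0395), height 0.0787.
- **Slide:** slope 18.0°, downhill azimuth 25.2°, lane width 51.8 mm.
- **TCP target:** (0.6326, -0.0137), with tool y turned to -64.8°.

I turn first, while still high up.

Emit:
{"method": "move_arm", "body": {"targets": [[[0.5,0,0,0,0,0,0.18],[0.5,0,0,0,0,0,0.18],[0.5,0,0,0,0,0,0.18],[0.5,0,0,0,0,0,0.18],[0.5,0,0,0,0,0,0.18],[0.5,0,0,0,0,0,0.18],[0.5,0,0,0,0,0,0.05],[0.5,0,0,0,0,0,0]]]}}

```text
time_s: 1.15
tool_pos: [0.6473, -0.0, 0.1942]
tool_rot: [-3.076, -0.629, 0.013]
ft_force: [0.9, -0.4, 0.1]
grip_width: 0.501
```

```bash
cat >> h.py <<'E'
def rep(z=None):
    s=state();Rm=R.from_rotvec(s['tool_rot']).as_matrix()
    print(s['time_s'],s['tool_pos'].round(4),'g',s['grip_width'],'F',np.round(s['ft_force'],2))
    az=np.degrees(np.arctan2(Rm[1,1],Rm[0,1]));print('y az',az,'z',Rm[:,2].round(4))
    K=np.array([.6449,-.0395]);a=np.radians(25.2);M=K+.029*np.array([-np.sin(a),np.cos(a)])
    t=np.array([*M,z if z else s['tool_pos'][2]])
    print('M',t,'shift cm',(Rm.T@(t-s['tool_pos'])*100).round(2))
    want=np.column_stack([[np.cos(a),np.sin(a),0],[np.sin(a),-np.cos(a),0],[0,0,-1]])
    print('turn',R.from_matrix(Rm.T@want).as_rotvec().round(4))
E
python3 -c "
from h import *
rep(.10);cap('wrist','w1');cap('side','s1')"
```

```text
1.15 [ 0.6473 -0.      0.1942] g 0.50054998064923 F [ 0.91 -0.43  0.07]
y az -66.88400913960665 z [-8.7e-03 -2.0e-04 -1.0e+00]
M [ 0.6325524  -0.01326002  0.1       ] shift cm [-1.8   0.67  9.44]
turn [-0.0033  0.008  -0.0364]
```

View pics/w1.png

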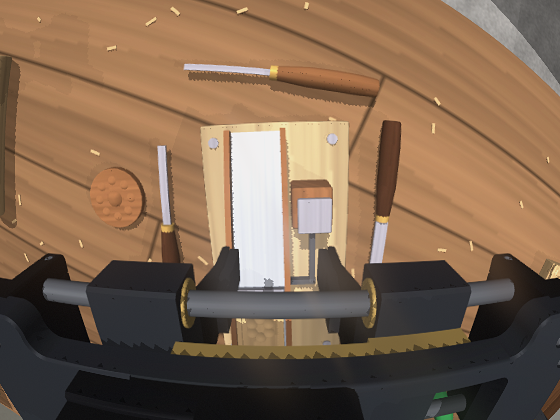

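The jig is now square in the wrist view, with the lane at (258,200) on the left and the key at (312,213) on the right. I centre the tool and come down to about 0.11.

Emit:
{"method": "move_arm", "body": {"targets": [[[0.5,-0.9,0.3,0,0,0,-0.03],[0.5,-0.9,0.3,2.5,0,0.008,0],[0.5,0,0,2.5,0,0,0],[0.5,0,0,2.5,0,0,0],[0.5,0,0,0,0,0,0]]]}}

```text
time_s: 1.88
tool_pos: [0.633, -0.0131, 0.118]
tool_rot: [-3.063, -0.684, -0.001]
ft_force: [-0.3, -0.4, 0.2]
grip_width: 0.5
```

```bash
python3 -c "
from h import *
rep(.085);cap('wrist','w2');cap('side','s2');cap('scene','c2')
v=cv2.resize(load('s2')['im'][130:290,190:390],None,fx=4,fy=3.7,interpolation=cv2.INTER_CUBIC);cv2.imwrite('pics/s2z.png',v[:,:,::-1])
"
```

```text
1.875 [ 0.633  -0.0131  0.118 ] g 0.5000946881199128 F [-0.27 -0.39  0.2 ]
y az -64.82475735715623 z [ 1.0e-04  3.6e-03 -1.0e+00]
M [ 0.6325524  -0.01326002  0.085     ] shift cm [-0.05  0.01  3.3 ]
turn [-0.0032 -0.0016 -0.0004]
```

View pics/w2.png

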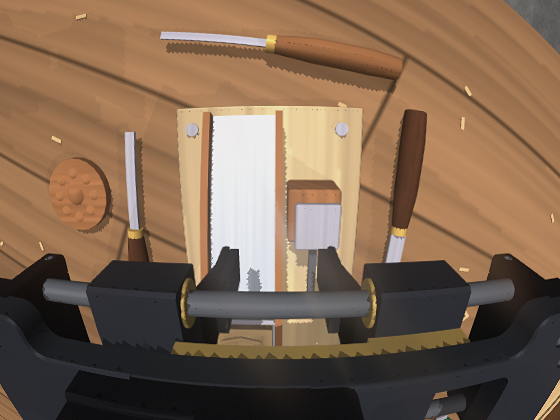

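View pics/s2z.png

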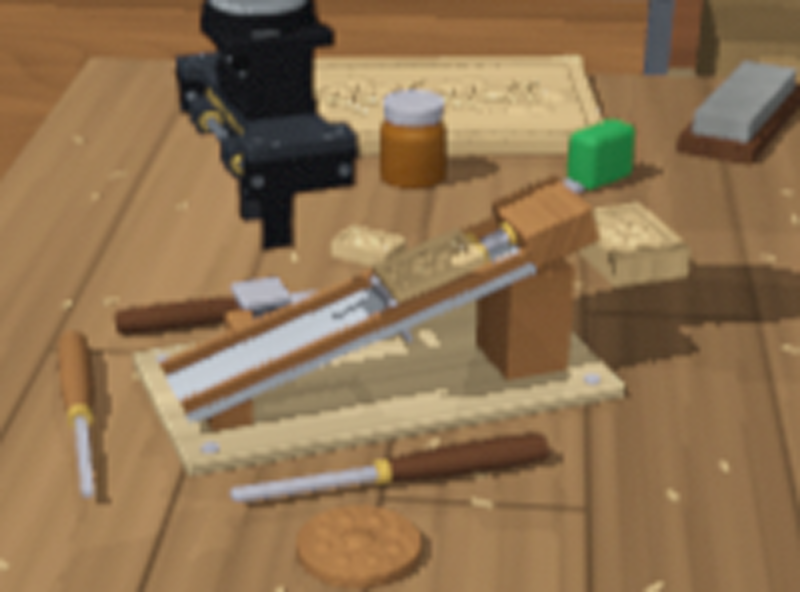

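Run:
```python
from h import *
s=state();Rm=R.from_rotvec(s['tool_rot']).as_matrix()
P=fpts(load('w2'));T=(P-s['tool_pos'])@Rm*1000
for u0,u1 in((205,245),(315,355)):
    q=T[245:300,u0:u1].reshape(-1,3);q=q[(q[:,2]>-15)&(q[:,2]<6)]
    print(len(q),q.min(0).round(1),q.max(0).round(1))
for tag in('s2','c2'):
    T=(pts(load(tag))-s['tool_pos'])@Rm*1000
    q=T.reshape(-1,3);q=q[(q[:,2]>-15)&(q[:,2]<6)&(abs(q[:,0])<25)&(abs(q[:,1])<60)]
    print(tag,len(q)); print(q.min(0).round(1),q.max(0).round(1)) if len(q) else 0
    q=q[np.argsort(-q[:,2])];print(q[:6].round(1))
```

```text
Traceback (most recent call last):
ValueError: zero-size array to reduction operation minimum which has no identity
```

Run:
```python
from h import *
s=state();Rm=R.from_rotvec(s['tool_rot']).as_matrix()
P=fpts(load('w2'));T=(P-s['tool_pos'])@Rm*1000
for v,u in((252,230),(256,235),(270,232),(285,222),(252,328),(270,328),(215,318)): print(v,u,load('w2')['d'][v,u],T[v,u].round(1))
for tag in('s2','c2'):
    T=(pts(load(tag))-s['tool_pos'])@Rm*1000
    q=T.reshape(-1,3);q=q[(q[:,2]>-15)&(q[:,2]<6)&(abs(q[:,0])<25)&(abs(q[:,1])<60)]
    print(tag,len(q)); print(q.min(0).round(1),q.max(0).round(1)) if len(q) else 0
    q=q[np.argsort(-q[:,2])];print(q[:6].round(1))
```

```text
252 230 0.17268685 [  7.4 -26.3 -23.6]
256 235 0.1667026 [  7.9 -22.8 -29.7]
270 232 0.15361342 [  7.1 -22.5 -43.7]
285 222 0.13844705 [  7.9 -24.9 -59.4]
252 328 0.17057244 [  8.3  26.1 -25.4]
270 328 0.15128544 [  8.2  23.3 -45.7]
215 318 0.23554605 [ 6.6 28.5 42.2]
s2 0
[]
c2 0
[]
```

Run:
```python
from h import *
s=state();Rm=R.from_rotvec(s['tool_rot']).as_matrix()
P=fpts(load('w2'));T=(P-s['tool_pos'])@Rm*1000
for u in(226,230,234,238): 
  for v in range(243,254,2): print(u,v,T[v,u].round(1))
for tag in('s2','c2'):
    z=load(tag);T=(pts(z)-s['tool_pos'])@Rm*1000
    q=T.reshape(-1,3);q=q[(q[:,2]>-60)&(q[:,2]<6)&(abs(q[:,0])<35)&(abs(q[:,1])<60)]
    print(tag,len(q)); 
    q=q[np.argsort(-q[:,2])];print(q[:8].round(1))
```

```text
226 243 [-21.9 -42.4  56.6]
226 245 [-23.6 -42.5  56.5]
226 247 [  9.  -28.8 -20.6]
226 249 [  9.2 -28.3 -23.8]
226 251 [  8.8 -28.1 -25.4]
226 253 [  9.4 -27.5 -29.3]
230 243 [-22.1 -39.2  57.1]
230 245 [-23.4 -39.2  56. ]
230 247 [-24.9 -39.1  55.4]
230 249 [  7.3 -26.9 -19.5]
230 251 [  7.9 -26.3 -23.4]
230 253 [  7.5 -26.1 -25.2]
234 243 [-22.1 -36.   57.3]
234 245 [-23.2 -35.8  55.6]
234 247 [-24.6 -35.8  54.8]
234 249 [  7.3 -24.6 -19.4]
234 251 [  7.  -24.4 -21.5]
234 253 [  7.6 -23.9 -25.3]
238 243 [-21.9 -32.7  56.8]
238 245 [-23.2 -32.6  55.8]
238 247 [-24.9 -32.7  55.6]
238 249 [  7.4 -22.4 -19.5]
238 251 [  6.8 -22.3 -20.9]
238 253 [  6.3 -22.1 -22.5]
s2 145
[[ -2.5 -29.2 -21.1]
 [  6.2  19.6 -21.3]
 [ -7.2 -32.7 -22. ]
 [  5.9 -28.7 -22.2]
 [ 10.4  25.6 -22.3]
 [ -4.4 -32.5 -22.4]
 [ -0.3  21.9 -22.4]
 [  1.1 -31.8 -22.9]]
c2 104
[[ -0.5 -21.6 -21.8]
 [ 12.7  29.2 -24. ]
 [ 10.5  26.  -24.2]
 [ 11.5  23.7 -24.5]
 [  9.6  30.9 -24.9]
 [ 10.7 -25.9 -25.1]
 [ -0.1  30.7 -25.4]
 [ 10.3 -23.5 -25.5]]
```

All three views agree that at this opening the fingertips sit about 20 mm behind the nominal TCP. They are at y ≈ ±29 mm and x ≈ ±9 mm, so the spacing is right. Contact should come at TCP z ≈ 0.059 and full press at about 0.047. I approach to just above the key.

Emit:
{"method": "move_arm", "body": {"targets": [[[0.5,0,0,2.0,0,0,0],[0.5,0,0,2.0,0,0,0],[0.5,-0.05,0,0.8,0,0,0],[0.5,0,0,0,0,0,0]]]}}

```text
time_s: 2.52
tool_pos: [0.6372, -0.0128, 0.0731]
tool_rot: [-3.064, -0.685, -0.018]
ft_force: [0.3, 0.0, 0.3]
grip_width: 0.504
```

```bash
python3 -c "
from h import *
rep(.047);cap('wrist','w3');cap('side','s3');cap('scene','c3')
a=cv2.resize(load('s3')['im'][150:270,190:350],None,fx=4,fy=4,interpolation=cv2.INTER_CUBIC);cv2.imwrite('pics/s3z.png',a[:,:,::-1])
s=state();Rm=R.from_rotvec(s['tool_rot']).as_matrix()
for tag in('s3','c3'):
    q=((pts(load(tag))-s['tool_pos'])@Rm*1000).reshape(-1,3);q=q[(q[:,2]>-60)&(q[:,2]<-17)&(abs(q[:,0])<35)&(abs(q[:,1])<60)]
    q=q[np.argsort(-q[:,2])];print(q[:5].round(1))
"
```

```text
2.525 [ 0.6372 -0.0128  0.0731] g 0.503591179256839 F [0.26 0.02 0.27]
y az -64.79523894989066 z [ 0.0107  0.004  -0.9999]
M [ 0.6325524  -0.01326002  0.047     ] shift cm [-0.47 -0.16  2.6 ]
turn [ 0.0009 -0.0113  0.0001]
[[ 10.1  24.  -21.8]
 [  4.6  22.2 -21.8]
 [ 11.3  30.5 -22. ]
 [  2.1  20.6 -22.2]
 [  7.9  21.1 -22.9]]
[[  9.   24.3 -23.2]
 [ 12.3 -28.6 -23.6]
 [ -7.5 -21.2 -23.7]
 [ 11.5 -23.4 -24.5]
 [ 10.8 -20.9 -24.7]]
```

View pics/s3z.png

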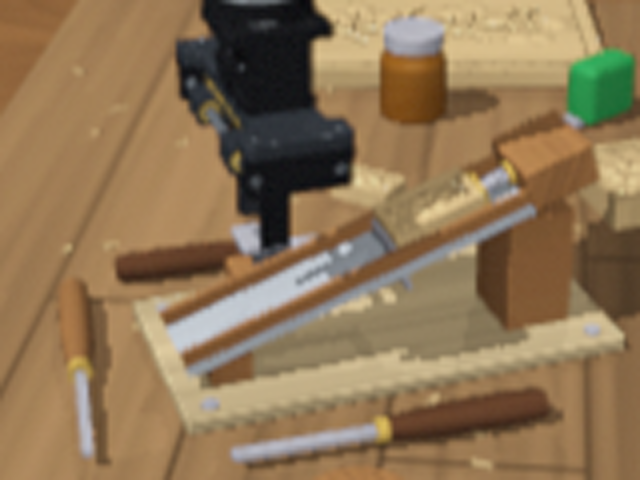

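View pics/w3.png

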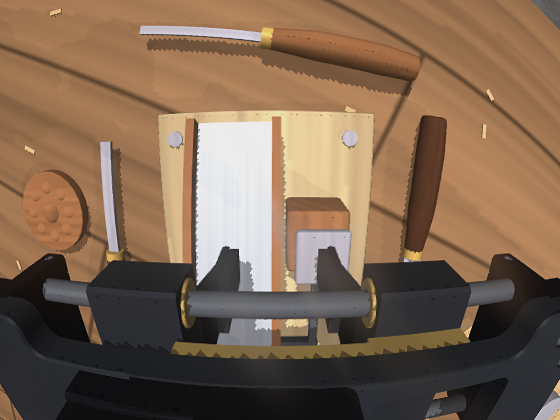

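The right finger is over the key pad at (330,250) and the left one over the lane at (228,250). The tool has drifted about 4 mm, so I correct that and press in small steps.

Emit:
{"method": "move_arm", "body": {"targets": [[[0.5,-0.5,-0.15,0,0,-0.011,0],[0.5,-0.1,0,0.6,0,0,0],[0.5,0,0,0,0,0,0]]]}}

```text
time_s: 3.05
tool_pos: [0.6326, -0.014, 0.0694]
tool_rot: [3.064, 0.685, 0.007]
ft_force: [0.6, 0.5, -0.4]
grip_width: 0.499
```

```bash
python3 -c "
from h import *
rep(.047)"
```

```text
3.05 [ 0.6326 -0.014   0.0694] g 0.4987435710675551 F [ 0.59  0.55 -0.41]
y az -64.79321919392764 z [ 4.6e-03 -9.0e-04 -1.0e+00]
M [ 0.6325524  -0.01326002  0.047     ] shift cm [ 0.02 -0.07  2.24]
turn [ 0.0028 -0.0038  0.0001]
```

Emit:
{"method": "move_arm", "body": {"targets": [[[0.5,0,0,0.8,0,0,0],[0.5,-0.1,0,0.4,0,0,0]]]}}

```text
time_s: 3.3
tool_pos: [0.632, -0.0144, 0.0569]
tool_rot: [3.064, 0.685, 0.008]
ft_force: [-0.1, 0.0, -0.1]
grip_width: 0.499
```

```bash
python3 -c "
from h import *
rep(.047)"
```

```text
3.3 [ 0.632  -0.0144  0.0569] g 0.498946032291559 F [-0.13  0.03 -0.14]
y az -64.79456543361167 z [ 5.4e-03 -8.0e-04 -1.0e+00]
M [ 0.6325524  -0.01326002  0.047     ] shift cm [ 0.1  -0.08  0.99]
turn [ 0.003  -0.0045  0.0001]
```

Emit:
{"method": "move_arm", "body": {"targets": [[[0.5,0.1,-0.05,0.5,0,0,0]]]}}

```text
time_s: 3.42
tool_pos: [0.6323, -0.0144, 0.0518]
tool_rot: [3.063, 0.684, 0.007]
ft_force: [-1.9, -1.6, 3.6]
grip_width: 0.499
```

```bash
python3 -c "
from h import *
rep(.047);cap('side','s4');cap('wrist','w4')
a=cv2.resize(load('s4')['im'][150:270,190:350],None,fx=4,fy=4,interpolation=cv2.INTER_CUBIC);cv2.imwrite('pics/s4z.png',a[:,:,::-1])"
```

```text
3.425 [ 0.6323 -0.0144  0.0518] g 0.49938231662768534 F [-1.91 -1.57  3.6 ]
y az -64.8247771662701 z [ 0.0047 -0.0017 -1.    ]
M [ 0.6325524  -0.01326002  0.047     ] shift cm [ 0.06 -0.09  0.48]
turn [ 0.0035 -0.0035 -0.0004]
```

View pics/s4z.png

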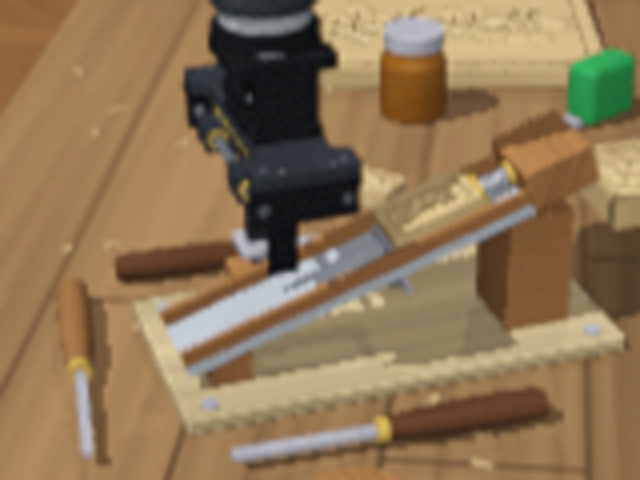

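View pics/w4.png

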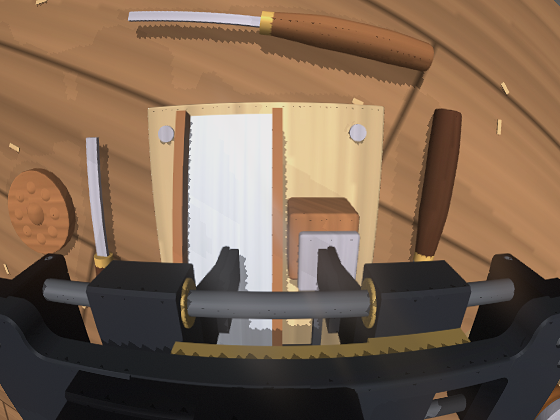

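The finger has touched the key (3.6 N) and the lane finger is between the walls. I press on to the stop.

Emit:
{"method": "move_arm", "body": {"targets": [[[0.5,0,0,0.6,0,0,0],[0.5,0,0,0.6,0,0,0]]]}}

```text
time_s: 3.78
tool_pos: [0.6331, -0.0142, 0.0434]
tool_rot: [3.064, 0.684, 0.008]
ft_force: [-16.7, -0.6, 39.4]
grip_width: 0.5
```

```bash
python3 -c "
from h import *
rep(.047);cap('side','s5')
a=cv2.resize(load('s5')['im'][150:270,190:350],None,fx=4,fy=4,interpolation=cv2.INTER_CUBIC);cv2.imwrite('pics/s5z.png',a[:,:,::-1]);rep()"
```

```text
3.775 [ 0.6331 -0.0142  0.0434] g 0.5004928029970679 F [-16.73  -0.59  39.43]
y az -64.84484258832946 z [ 0.0056 -0.0014 -1.    ]
M [ 0.6325524  -0.01326002  0.047     ] shift cm [-0.01 -0.11 -0.36]
turn [ 0.0036 -0.0045 -0.0008]
3.825 [ 0.633  -0.0142  0.0438] g 0.49922719264832605 F [-9.18 -0.46 19.99]
y az -64.8498909881189 z [ 0.0056 -0.0013 -1.    ]
M [ 0.6325524  -0.01326002  0.04376197] shift cm [-0.  -0.1 -0. ]
turn [ 0.0035 -0.0045 -0.0009]
```

View pics/s5z.png

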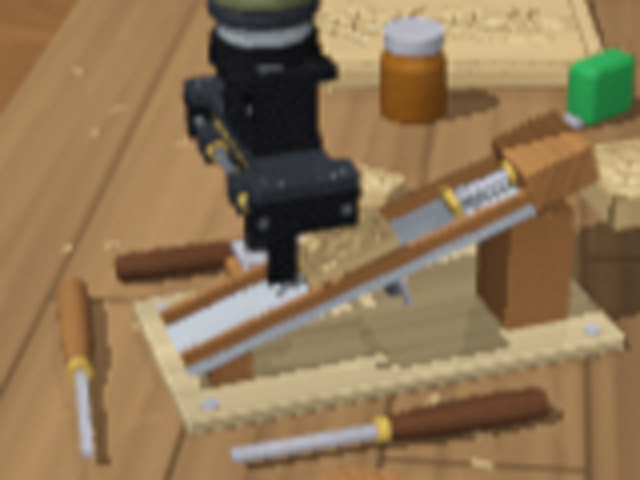

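The plaque has popped and rests against the finger at about (300,262) in the crop; the key is on its stop. I ease to a moderate hold.

Emit:
{"method": "move_arm", "body": {"targets": [[[0.5,0,0,0.1,0,0,0],[0.5,0,0,0.1,0,0,0],[0.5,0,0,0.1,0,0,0],[0.5,0,0,0.1,0,0,0]]]}}

```text
time_s: 4.32
tool_pos: [0.6329, -0.0142, 0.0439]
tool_rot: [3.064, 0.683, 0.009]
ft_force: [-3.7, -0.6, 9.3]
grip_width: 0.498
```

Run:
```python
from h import *
rep();cap('side','s6');cap('scene','c6');cap('wrist','w6');rep()
a=cv2.resize(load('s6')['im'][150:270,190:350],None,fx=4,fy=4,interpolation=cv2.INTER_CUBIC)
cv2.imwrite('pics/s6z.png',a[:,:,::-1])
# plaque in slide frame
gate=np.array([.5484,-.0220,.085]);a=np.radians(25.2);t=np.radians(18)
X=np.array([np.cos(a)*np.cos(t),np.sin(a)*np.cos(t),-np.sin(t)]);Y=np.array([-np.sin(a),np.cos(a),0]);Z=np.cross(X,Y)
for tag in('s5','s6'):
    z=load(tag);S=(pts(z)-gate)@np.array([X,Y,Z]).T*1000
    m=(S[...,0]>-40)&(S[...,0]<140)&(abs(S[...,1])<24)&(S[...,2]>14)&(S[...,2]<27)
    hsv=cv2.cvtColor(z['im'],cv2.COLOR_RGB2HSV);m&=(hsv[...,1]>60)&(hsv[...,2]>90)
    q=S[m];print(tag,len(q),np.percentile(q,[2,50,98],axis=0).round(1))
for tag in('s6','w6','c6'):
    z=load(tag);W=fpts(z) if tag[0]=='w' else pts(z)
    d=(W-np.array([.6449,-.0395,0]));e=np.array([[np.cos(a),np.sin(a)],[-np.sin(a),np.cos(a)]])@d[...,:2].reshape(-1,2).T
    zz=W[...,2].ravel();m=(abs(e[0])<16)&(abs(e[1])<.015)&(abs(e[0])<.016)&(zz>.05)&(zz<.085)
    hsv=cv2.cvtColor(z['im'],cv2.COLOR_RGB2HSV).reshape(-1,3);m&=(hsv[:,1]<60)&(hsv[:,2]>100)
    print(tag,'key z',m.sum(),np.percentile(zz[m],[10,50,90]) if m.sum() else '')
```

```text
4.325 [ 0.6329 -0.0142  0.0439] g 0.49813742007041806 F [-3.66 -0.59  9.29]
y az -64.88465738487228 z [ 0.0063 -0.001  -1.    ]
M [ 0.6325524  -0.01326002  0.04393555] shift cm [ 0.01 -0.1  -0.  ]
turn [ 0.0036 -0.0052 -0.0015]
4.475 [ 0.6329 -0.0142  0.0439] g 0.4951577270713861 F [-4.51 -0.18  8.8 ]
y az -64.88404343231686 z [ 0.0062 -0.001  -1.    ]
M [ 0.6325524  -0.01326002  0.04393194] shift cm [ 0.  -0.1 -0. ]
turn [ 0.0035 -0.0052 -0.0015]
s5 197 [[ -0.6 -20.2  14.8]
 [ 34.5   2.9  17.5]
 [ 67.8  23.3  21.6]]
s6 199 [[ -0.9 -20.2  14.4]
 [ 32.4   2.3  17.5]
 [ 66.9  23.7  21.6]]
s6 key z 13 [0.06481189 0.06670089 0.06850618]
w6 key z 1554 [0.06610616 0.0668653  0.06766597]
c6 key z 76 [0.06440562 0.06667347 0.06883829]
```

View pics/s6z.png

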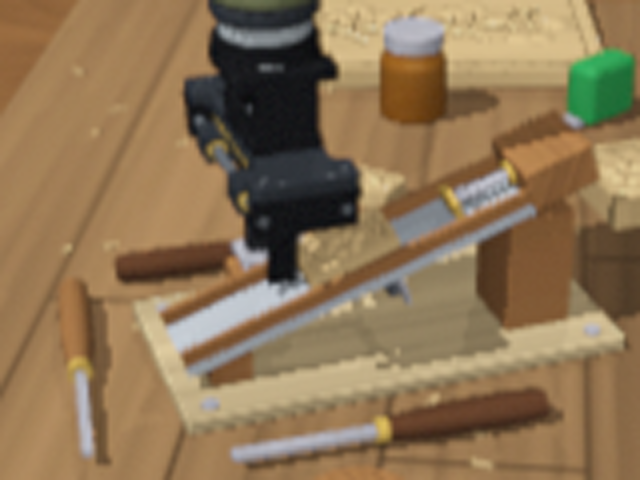

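View pics/w6.png

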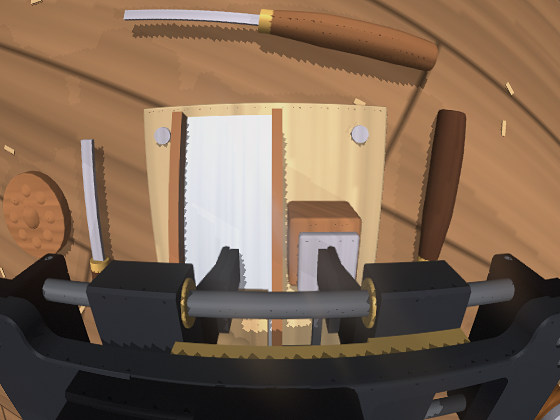

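The key top reads 0.0669, which is its stop. The plaque spans -1 to 68 mm in the slide frame, and the finger's uphill face should meet its top edge at about 68 mm. I hold a few still rows to confirm it is stable.

Emit:
{"method": "move_arm", "body": {"targets": [[[0.5,0,0,0.1,0,0,0],[0.5,0,0,0.1,0,0,0],[0.5,0,0,0.1,0,0,0]]]}}

```text
time_s: 4.85
tool_pos: [0.633, -0.0142, 0.044]
tool_rot: [3.064, 0.682, 0.01]
ft_force: [-4.5, -0.1, 8.9]
grip_width: 0.499
```

Run:
```python
from h import *
rep()
for i in range(8): cap('side','s7')
rep()
a=load('s7');b=load('s6');print('img diff',np.abs(a['im'][180:270,220:330].astype(int)-b['im'][180:270,220:330]).mean())
cap('wrist','w7');z=load('w7');P=fpts(z);print('key z',P[245,345],P[240,310])
```

```text
4.85 [ 0.633  -0.0142  0.044 ] g 0.4988893286040997 F [-4.54 -0.09  8.88]
y az -64.900669284505 z [ 6.7e-03 -8.0e-04 -1.0e+00]
M [ 0.6325524  -0.01326002  0.04396244] shift cm [-0.  -0.1 -0. ]
turn [ 0.0035 -0.0057 -0.0017]
5.25 [ 0.6329 -0.0142  0.0439] g 0.5014391747990314 F [-3.68 -1.13  8.56]
y az -64.89996679092447 z [ 6.5e-03 -8.0e-04 -1.0e+00]
M [ 0.6325524  -0.01326002  0.04391394] shift cm [ 0.  -0.1 -0. ]
turn [ 0.0035 -0.0056 -0.0017]
img diff 0.7086531986531986
key z [ 0.65920144 -0.04332303  0.06628038] [ 0.65393652 -0.02397218  0.0668278 ]
```

Stable: 8.6–8.9 N on the key, and neither the pose nor the plaque is moving. I hand the job in.

```bash
python3 -c "
from rig import *
print(close_job())"
```

```text
the job is handed in; nothing more can be done
None
```

I pressed the key down to its stop with one finger. The other finger, already in the lane, caught the plaque when it popped, and I handed the job in while holding both. No verdict was reported.

**Last checks**
- **Key:** its top measured 66–67 mm above the bench, against 67 mm for fully pressed. The force on the tool was steady at about 8.6–8.9 N, more than the 6 N spring.
- **Plaque:** it lies on the slide with its centre about 33 mm downhill of the gate, against the lane finger. The last two side views, about a second apart, show no visible movement. I inferred the contact from the views and geometry, because the force reading cannot separate so light a touch.
- **Bystanders:** the arm did not approach them, and the ones visible in the last pictures I viewed looked undisturbed. I did not measure them.

**What disagreed**
- **Fingertips:** in the camera views they sat about 20 mm behind the stated tool point at this opening. I allowed for that, and the key touched at about the expected height.
- **Force peak:** it read 39 N upward, with 17 N sideways, when the key reached its stop. That is about 43 N in total at the wrist, briefly, and it came through the fingertip rather than the gripper's body. It eased to about 9 N.

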